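# Hold the dish dryer's lid half open

### The arm

A 6-joint arm with a two-finger parallel gripper is mounted at the origin on a cart in front of the work surface, level with it; the furniture and walls round the work are solid. World frame = base frame: x ahead of the robot, y to its left, z up, the work surface at z = 0. Lengths are in mm, angles in rad, forces in N, time in s.
With the tool pointing down it reaches from about 250 to 725 mm from the base axis. Payload 4 kg.
Tool frame: the origin (TCP) lies at the very end of the fingers, on their centre line; the grasp point (between the pads) lies 19 mm behind it; z points along the fingers, y is the direction in which the jaws open and shut (so a half turn about z gives the same grasp; the last joint's range is limited). The gripper opens to 85 mm and grips with 20 to 120 N. Pads are 22 mm wide; open, the fingers measure 114 mm over their backs; the gripper's body (76 mm by 85 mm) begins 54 mm behind the grasp point. The pads swing forward as they close: fully open they stand 13 mm farther back than shut.
Start: joints at [1.252, 0.241, 0.005, 1.335, 0, 1.571], TCP at [156.712, 474.806, 231.306] pointing down, gripper open.
Joint ranges: [-2.72, 2.72], [-1.05, 1.87], [-1.09, 1.28], [-1.99, 2.15], [-1.42, 1.44], [-3.14, 3.14]. Speed limits (rad/s): [2.79, 2.79, 3.14, 3.14, 3.14, 3.14].

### API

Orientations are given as a unit quaternion [w, x, y, z].
In Python, from plant import readout, imaging, sign_off, spotter gives the robot as it stands.
- The arm moves only by the tool play_rows, never from a script. Its argument "plan" is one flat list of numbers, 7 for each row, row after row: the turn, a rotation vector about the tool's x, y, z in degrees, then the shift along the tool's x, y, z in cm, then the closure, from 0 (fully open) to 1 (shut). A call has 1 to 20 rows; each row shifts and turns the commanded pose from where the row before left it, along the tool's axes as they then stand; what a row does not reach is not made up. A row lasts 1/8 s, in which the tool goes at most 62.5 mm and 10.7 degrees, less where a joint would pass 70% of its speed; a pose out of reach is approached as far as the arm can. A call with a gripper value outside its range is refused whole. The fingers move at their own pace and stop on an object; "force" is the grip in N (left out, the last holds). Time passes only in rows, so rows that do not move let the fingers close. It gives the time, the measured TCP pose, the force and the opening at its end, in the units of the state.
- readout.sense(): the state, without advancing time (a new reading comes with each control period).
- imaging.camera(name): name is "scene" or "side" or "wrist"; returns a dict with "image" (420x560x3 uint8, red, green, blue), "z_map" (420x560 float32, mm along the optical axis (not along the pixel's ray), 0 where there is no reading), "camera_matrix" (3x3 intrinsics, pixels), "distortion" ([k1, k2, p1, p2, k3] as OpenCV has them; the pictures are not rectified), "R" (3x3) and "t" (3): a world point X has camera coordinates R X + t. Camera axes: x right, y down, z forward; pixel columns grow to the right and rows downward; lengths in mm; the calibration is good to about 2 mm. A picture is of the moment at which its call begins.
- sign_off(): hands the job in, once; it reports no verdict.
Trained networks look in the newest picture that a camera, given by its name, has taken for a name from the list of things; names that differ only in an ending like _2 or _b are one class to them, and where a whole thing is asked for, a point or a joint stands for the part that bears it (a point fixed in the world has none). Each returns a list of dicts, best first, with "score" (0 to 1); they miss things now and then, are a little off and sometimes report something else, mostly with a low value. They report only what shows in the picture. A call takes as long as a camera call.
- spotter.silhouettes(label, camera): "mask" (420x560 bool, what is visible of it) and "box" ([centre column, centre row, width, height] in pixels, round what is visible of it).
The state is a dict: "time": time; "joint_pos": joint angles; "qvel": joint speeds; "joint_torque": joint torques, N m; "eef_pos": TCP position; "eef_rot": TCP orientation; "contact_force": force on the tool from outside, world axes, zero at the start; "moment": the same for the moment, N m; "opening": opening from 0.0 (shut) to 1.0 (fully open).
Only numpy, scipy, OpenCV 4.12 (cv2) and the standard library are available. Lean on these libraries where they do the work, as an engineer would, in place of code of your own. Each camera call takes 0.05 s, during which the arm holds its last target.

### The job

Release the lid of the small dish dryer by sliding the bolt on top of it all the way out of its keeper to the end stop, then raise the lid by its bar handle to about 45 degrees and hold it there, still, so that the dishes inside can be checked. The lid has no stay and falls shut if let go, so the program finishes while the gripper is still holding it up. Leave the loose things around the dryer where they are.

Things in the scene. Friction and masses are not known exactly. Their poses are not given: they have to be found in the camera images.
- dryer: Grey box fixed to the bench, 150 (x) x 130 (y) x 85 mm high, with a steel lid hinged along its +x edge, top face at z = 97 mm when shut. Origin: centre of underside; z up. Front (-x, bar handle) points roughly to the robot's right. A steel keeper bracket stands on the +y side (toward the robot), y 65 to 86, x -30 to 10, up to z = 122 mm.
- lid (a joint): Lid angle in rad: 0 shut (level), grows as the front of the lid rises, end stop at 1.25; 45 degrees is 0.785. Lid about 0.5 kg; it falls shut by its own weight from any angle. It cannot rise while the bolt is in the keeper.
- lid_bar (a point): Middle of the lid's handle: round steel bar 12 mm thick, 80 mm clear between its two arms, parallel to the dryer's y, 38 mm above the lid's top face. Shut: at (-100, 0, 135) mm in the dryer's frame. 183 mm from the hinge axis; at lid angle a the line from hinge axis to bar rises at 14.3 degrees + a. Axes: the lid's, which turn with it.
- lid_hinge (a point): Point on the lid's hinge axis, middle of its length: at (77, 0, 90) mm in the dryer's frame; the axis is parallel to the dryer's y. It does not move.
- bolt (a joint): Bolt travel in m: 0 fully in the keeper (locked), grows to 0.030 at the end stop (released) as the bolt slides along the dryer's -y, away from the keeper. It may start up to 6 mm along. Stays where it is left; about 2 N moves it.
- bolt_knob (a point): Middle of the bolt's upright round black knob, 18 mm across, 21 mm high, middle 27 mm above the lid's top face; it stands on a steel rod lying across the lid. Locked: at (-10, 15, 124.5) mm in the dryer's frame; released: y = -15 mm. Guide blocks 10 mm long (y), 19 mm high, hold the rod at y = 52 and -34 mm.
- cone_flask: Bystander: small grey conical vessel, 68 mm across, 88 mm high, standing on the bench to the right of the dryer, near the notebook. Origin: centre of its underside.
- tweezers: Bystander: steel forceps, 117 x 24 x 11 mm, lying on the bench in front of the dryer. Origin: centre of its underside.
- red_marker: Bystander: pen, 136 x 19 x 12 mm, lying on the notebook. Origin: centre of its underside.

How it is judged:
By the outcome, as a careful person would: the job done as asked, in the order asked, and still so for the second after the job is handed in, while the arm keeps its last pose, push and grip.
It also fails if it takes over 45 s, if anything falls off the work surface, if the arm or the gripper's body presses on something with over 40 N, if the wrist force passes 120 N, or if a joint passes its speed limit or range.

## Working session

There is one attempt and no reset: what is moved stays moved. The work goes in short steps, Python scripts to look and compute and a tool call to move; the robot and the scene stay as the last step left them, time stands still between calls to the robot, and variables do not carry over. Pictures are saved under pics/ and viewed, and the job is handed in when it is done.

Besides the shell and the picture viewer there is one more tool, called after "Call:" in YAML: its name, and indented under it one key for each argument. play_rows: Moves the arm, as the interface text tells. Its arguments: {"type":"object","properties":{"plan":{"type":"array"},"force":{"type":"number"}},"required":["plan"]}

```bash
mkdir -p pics; ls; python3 - <<'E'
from plant import readout, imaging, spotter
import cv2
s=readout.sense(); print({k:(v if not hasattr(v,'__len__') else [round(float(x),4) for x in v]) for k,v in s.items()})
for n in ["scene","side","wrist"]:
    c=imaging.camera(n); cv2.imwrite(f"pics/a_{n}.png",c["image"][:,:,::-1])
    print(n,c["camera_matrix"].round(1).tolist(),c["distortion"],c["R"].round(3).tolist(),c["t"])
E
```

```text
pics
{'time': 0.0, 'joint_pos': [1.252, 0.2414, 0.0037, 1.3352, -0.0, 1.5708], 'qvel': [0.0023, 0.0001, 0.001, -0.0007, 0.0002, -0.0021], 'joint_torque': [0.0006, -37.2315, 25.2409, 0.017, 0.0001, 0.0], 'eef_pos': [156.5139, 474.198, 230.4254], 'eef_rot': [-0.0002, 0.1587, 0.9873, -0.001], 'contact_force': [0.2302, 0.0635, -0.1914], 'moment': [-0.025, 0.0099, -0.0057], 'opening': 0.9994451904082876}
scene [[475.1, 0.0, 277.3], [0.0, 475.1, 208.3], [0.0, 0.0, 1.0]] [0.00653535 0.         0.         0.         0.        ] [[0.611, -0.791, 0.016], [-0.381, -0.312, -0.871], [0.694, 0.526, -0.492]] [-209.61436711  286.40055671  862.72468298]
side [[467.1, 0.0, 279.0], [0.0, 467.1, 208.5], [0.0, 0.0, 1.0]] [-0.0361316  0.         0.         0.         0.       ] [[-0.993, -0.113, 0.021], [-0.063, 0.38, -0.923], [0.096, -0.918, -0.385]] [ 448.28101814   91.1698225  1165.27299558]
wrist [[343.1, 0.0, 279.6], [0.0, 343.1, 209.8], [0.0, 0.0, 1.0]] [-0.01785287  0.          0.          0.          0.        ] [[0.314, 0.949, -0.001], [0.909, -0.301, 0.29], [0.274, -0.092, -0.957]] [-499.74778354  -36.90678229  379.18776188]
```

View pics/a_scene.png

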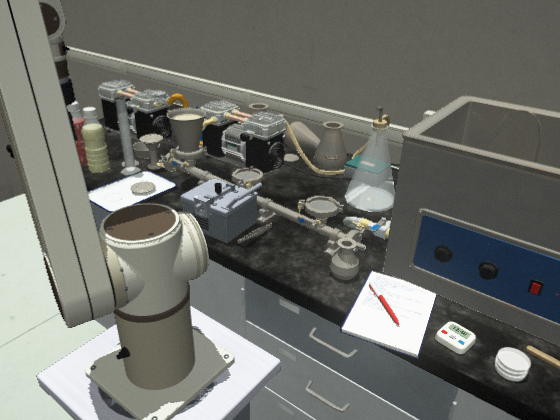

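View pics/a_side.png

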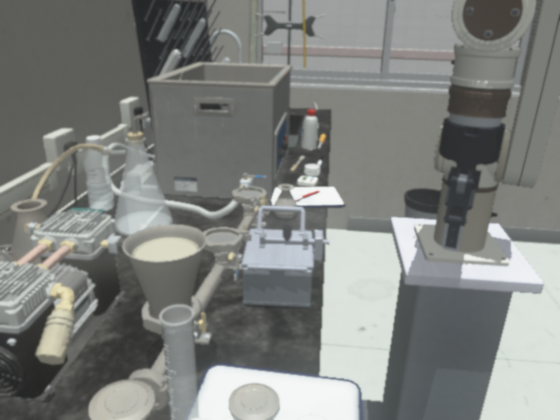

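View pics/a_wrist.png

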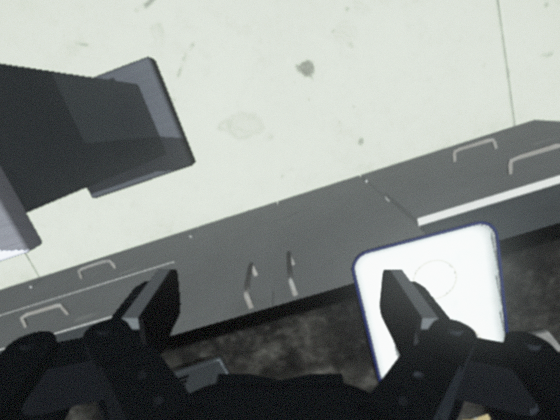

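```bash
cat > h.py <<'E'
import numpy as np, cv2
from plant import readout, imaging, spotter
def cloud(c,mask=None):
    z=c["z_map"]; m=(z>0)
    if mask is not None: m&=mask
    v,u=np.nonzero(m)
    p=cv2.undistortPoints(np.stack([u,v],1).astype(float)[:,None],c["camera_matrix"],c["distortion"])[:,0]
    d=z[v,u].astype(float); P=np.c_[p*d[:,None],d]
    return (P-c["t"])@c["R"],u,v
def proj(c,X):
    r,_=cv2.Rodrigues(c["R"]); return cv2.projectPoints(np.asarray(X,float).reshape(-1,3),r,c["t"],c["camera_matrix"],c["distortion"])[0][:,0]
E
python3 - <<'E'
from h import *
for n in ["scene","side"]:
    c=imaging.camera(n); np.savez(f"{n}.npz",**c)
    for l in ["dryer","lid","bolt_knob","lid_bar","cone_flask","tweezers","red_marker"]:
        for r in spotter.silhouettes(l,n)[:2]:
            P,u,v=cloud(c,r["mask"]); 
            print(n,l,round(r["score"],2),np.round(r["box"]),r["mask"].sum(),np.median(P,0).round() if len(P) else None, np.percentile(P,[2,98],axis=0).round().tolist() if len(P) else None)
            if l=="dryer": np.save(f"m_{n}.npy",r["mask"])
    x={"scene":(160,155),"side":(200,180)}[n]
    cr=c["image"][x[1]:x[1]+140,x[0]:x[0]+160,::-1]; cv2.imwrite(f"pics/b_{n}.png",cv2.resize(cr,None,fx=4,fy=4,interpolation=cv2.INTER_CUBIC))
E
```

```text
scene lid 0.76 [222. 195.  88.  40.] 1676 [409. 237.  97.] [[340.0, 151.0, 2.0], [541.0, 337.0, 140.0]]
scene bolt_knob 0.63 [209. 195.  28.  27.] 128 [406. 242. 111.] [[330.0, 235.0, 97.0], [447.0, 269.0, 135.0]]
scene lid_bar 0.68 [221. 196.  73.  34.] 1500 [408. 237.  97.] [[345.0, 151.0, 90.0], [484.0, 331.0, 140.0]]
scene cone_flask 0.72 [346. 257.  33.  38.] 945 [ 431. -123.   46.] [[413.0, -147.0, 0.0], [507.0, -92.0, 88.0]]
scene tweezers 0.65 [254. 234.  33.  18.] 179 [447. 154.   5.] [[391.0, 143.0, -1.0], [492.0, 163.0, 11.0]]
scene red_marker 0.66 [383. 302.  26.  42.] 248 [ 399. -236.   18.] [[358.0, -289.0, 13.0], [434.0, -191.0, 22.0]]
scene red_marker 0.47 [254. 232.  32.  22.] 181 [455. 152.   5.] [[391.0, 142.0, -1.0], [504.0, 164.0, 11.0]]
side dryer 0.64 [285. 258.  87. 104.] 5804 [416. 327.  95.] [[345.0, 162.0, 8.0], [483.0, 341.0, 137.0]]
side bolt_knob 0.56 [298. 235.  62.  18.] 302 [408. 251. 108.] [[329.0, 240.0, 100.0], [449.0, 257.0, 135.0]]
side lid_bar 0.93 [285. 238.  90.  67.] 3112 [422. 266.  97.] [[360.0, 160.0, 88.0], [484.0, 341.0, 138.0]]
side cone_flask 0.73 [286. 200.  21.  32.] 392 [447. -98.  53.] [[423.0, -129.0, 8.0], [470.0, -81.0, 88.0]]
side tweezers 0.62 [287. 202.  26.  33.] 500 [445. -98.  51.] [[416.0, -199.0, 1.0], [474.0, 161.0, 132.0]]
side red_marker 0.52 [307. 196.  21.  12.] 71 [ 402. -231.   17.] [[370.0, -274.0, 11.0], [426.0, -198.0, 21.0]]
```

View pics/b_scene.png

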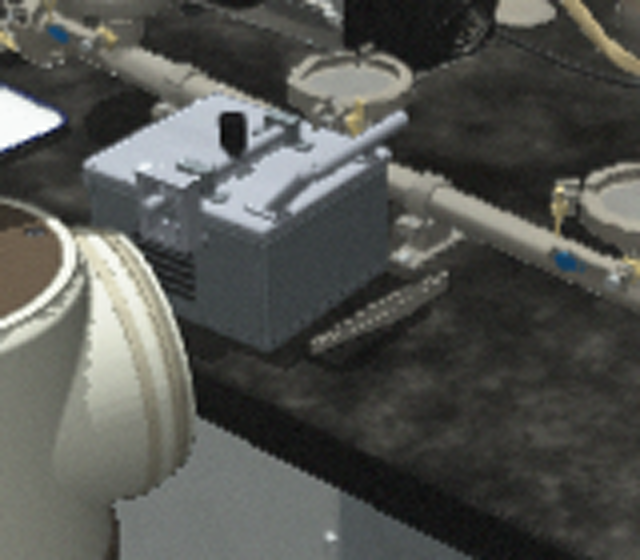

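View pics/b_side.png

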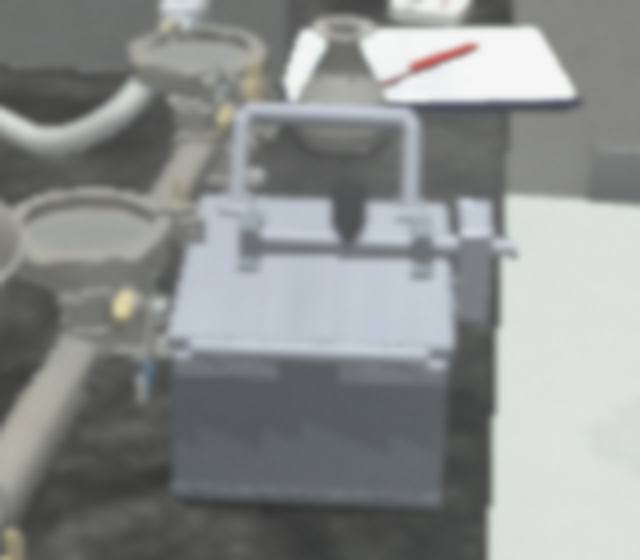

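```bash
python3 - <<'E'
from h import *
A=[]
for n in ["scene","side"]:
    c=dict(np.load(f"{n}.npz")); P,u,v=cloud(c)
    m=(P[:,0]>300)&(P[:,0]<520)&(P[:,1]>110)&(P[:,1]<370)&(P[:,2]>-5)&(P[:,2]<160)
    P=P[m]; print(n,len(P))
    h,e=np.histogram(P[:,2],bins=np.arange(80,160,3)); print(list(zip(e.astype(int),h)))
    top=P[(abs(P[:,2]-97)<3)]
    print(cv2.minAreaRect(top[:,:2].astype(np.float32)))
    bar=P[(P[:,2]>125)&(P[:,1]<200)]
    print("bar",len(bar),bar.mean(0).round(1),np.percentile(bar,[1,99],axis=0).round(1).tolist())
    q=bar[:,:2]-bar[:,:2].mean(0); w,V=np.linalg.eigh(q.T@q); print(np.degrees(np.arctan2(*V[::-1,1])))
    kn=P[(P[:,2]>120)&(P[:,1]>215)&(P[:,0]>360)]
    print("knob",len(kn),kn.mean(0).round(1),np.percentile(kn,[1,50,99],axis=0).round(1).tolist())
    kp=P[(P[:,2]>110)&(P[:,1]>200)&(P[:,0]<365)]
    print("keeper",len(kp),np.percentile(kp,[1,50,99],axis=0).round(1).tolist())
    fl=P[(P[:,2]<75)&(P[:,2]>20)];print("below",len(fl))
E
```

```text
scene 5090
[(np.int64(80), np.int64(88)), (np.int64(83), np.int64(90)), (np.int64(86), np.int64(31)), (np.int64(89), np.int64(61)), (np.int64(92), np.int64(134)), (np.int64(95), np.int64(722)), (np.int64(98), np.int64(200)), (np.int64(101), np.int64(89)), (np.int64(104), np.int64(87)), (np.int64(107), np.int64(105)), (np.int64(110), np.int64(96)), (np.int64(113), np.int64(61)), (np.int64(116), np.int64(41)), (np.int64(119), np.int64(61)), (np.int64(122), np.int64(25)), (np.int64(125), np.int64(9)), (np.int64(128), np.int64(21)), (np.int64(131), np.int64(31)), (np.int64(134), np.int64(42)), (np.int64(137), np.int64(52)), (np.int64(140), np.int64(33)), (np.int64(143), np.int64(0)), (np.int64(146), np.int64(0)), (np.int64(149), np.int64(0)), (np.int64(152), np.int64(0)), (np.int64(155), np.int64(0))]
((426.35394287109375, 255.09622192382812), (181.64276123046875, 157.41934204101562), 2.4282126426696777)
bar 151 [418.5 153.8 136.7] [[378.0, 148.3, 126.0], [470.2, 165.2, 141.9]]
-179.92234899751844
knob 51 [405.4 241.7 129.1] [[398.0, 233.9, 120.6], [405.3, 241.3, 130.3], [415.1, 251.3, 1
[... 604 characters left out ...]
(32)), (np.int64(128), np.int64(41)), (np.int64(131), np.int64(71)), (np.int64(134), np.int64(83)), (np.int64(137), np.int64(90)), (np.int64(140), np.int64(32)), (np.int64(143), np.int64(0)), (np.int64(146), np.int64(0)), (np.int64(149), np.int64(0)), (np.int64(152), np.int64(0)), (np.int64(155), np.int64(0))]
((423.0972595214844, 261.12518310546875), (192.62391662597656, 160.90357971191406), 0.2729477286338806)
bar 286 [429.1 163.7 135.3] [[379.2, 153.9, 125.2], [479.6, 176.3, 141.3]]
-176.17438674725346
knob 85 [410.3 251.4 129. ] [[401.3, 236.4, 120.3], [409.1, 252.7, 130.0], [431.1, 258.1, 135.7]]
keeper 118 [[339.1, 223.8, 110.3], [347.9, 255.2, 119.8], [356.5, 264.6, 122.1]]
below 1800
```

```bash
cat > fit.py <<'E'
from h import *
from scipy.optimize import least_squares
def box(P,lo,hi):
    c=(np.array(lo)+hi)/2; h=(np.array(hi)-lo)/2; q=abs(P-c)-h
    return np.linalg.norm(np.maximum(q,0),axis=1)+np.minimum(q.max(1),0)
def sdf(Q,b):
    d=[box(Q,[-75,-65,0],[75,65,97]),box(Q,[-30,65,80],[10,86,122])]
    r=np.hypot(Q[:,0]+100,Q[:,2]-135); d.append(np.hypot(np.maximum(r-6,0),np.maximum(abs(Q[:,1])-46,0))+np.minimum(r-6,0))
    r=np.hypot(Q[:,0]+10,Q[:,1]-b); d.append(np.hypot(np.maximum(r-9,0),np.maximum(abs(Q[:,2]-124.5)-10.5,0))+np.minimum(r-9,0))
    r=np.hypot(Q[:,0]+10,Q[:,2]-107); d.append(abs(r-5)+1)
    return np.min(np.abs(np.array(d)),0)
def tod(P,x):
    c,s=np.cos(x[2]),np.sin(x[2]); d=P[:,:2]-x[:2]
    return np.c_[c*d[:,0]+s*d[:,1],-s*d[:,0]+c*d[:,1],P[:,2]]
def tow(Q,x):
    Q=np.atleast_2d(np.asarray(Q,float)); c,s=np.cos(x[2]),np.sin(x[2])
    return np.c_[x[0]+c*Q[:,0]-s*Q[:,1],x[1]+s*Q[:,0]+c*Q[:,1],Q[:,2]]
if __name__=="__main__":
    C={}
    for n in ["scene","side"]:
        c=dict(np.load(f"{n}.npz")); P,u,v=cloud(c)
        C[n]=P[(P[:,0]>310)&(P[:,0]<510)&(P[:,1]>130)&(P[:,1]<350)&(P[:,2]>15)&(P[:,2]<150)]
    C["both"]=np.vstack(list(C.values()))
    for n,P in C.items():
        best=None
        for y0 in (1.45,1.57,1.69):
            f=lambda x:sdf(tod(P,x),x[3])
            r=least_squares(f,[420,257,y0,12],loss="soft_l1",f_scale=1.5,x_scale=[1,1,.01,1])
            if best is None or r.cost<best.cost: best=r
        x=best.x; print(n,x[:2].round(1),np.degrees(x[2]).round(2),x[3].round(1),best.cost/len(P),np.median(f(x)).round(2))
        Q=tod(P,x); kn=Q[(Q[:,2]>120)&(abs(Q[:,0]+10)<15)&(abs(Q[:,1]-12)<25)];print(" knob",np.percentile(kn,[2,50,98],axis=0).round(1).tolist())
        ba=Q[(Q[:,2]>132)&(Q[:,0]<-80)];print(" bar",np.percentile(ba,[2,50,98],axis=0).round(1).tolist())
        print(" hinge",tow([77,0,90],x).round(1)," bar",tow([-100,0,135],x).round(1)," knob",tow([-10,x[3],124],x).round(1))
    np.save("pose.npy",x)
E
python3 fit.py
```

```text
scene [423.  256.5] 93.68 15.3 1.8296938315886455 1.1
 knob [[-20.6, 10.1, 120.8], [-13.8, 18.7, 130.3], [-4.5, 25.5, 135.5]]
 bar [[-107.3, -40.1, 132.5], [-103.9, 8.2, 138.1], [-95.8, 49.9, 141.8]]
 hinge [[418.  333.3  90. ]]  bar [[429.4 156.7 135. ]]  knob [[408.4 245.5 124. ]]
side [429.4 258.9] 93.71 21.0 2.672085386493647 1.25
 knob [[-16.1, 12.3, 120.7], [-4.6, 20.6, 130.1], [0.1, 28.4, 135.4]]
 bar [[-103.5, -40.6, 132.3], [-96.0, 6.4, 137.3], [-89.4, 51.8, 141.1]]
 hinge [[424.4 335.7  90. ]]  bar [[435.9 159.1 135. ]]  knob [[409.1 247.6 124. ]]
both [423.5 257.9] 93.76 15.5 2.5689751532280414 1.18
 knob [[-21.3, 6.4, 120.7], [-8.0, 16.5, 130.2], [0.4, 25.4, 135.6]]
 bar [[-108.3, -44.9, 132.3], [-97.7, 3.5, 137.6], [-89.6, 48.6, 141.6]]
 hinge [[418.4 334.7  90. ]]  bar [[430.  158.1 135. ]]  knob [[408.6 246.9 124. ]]
```

```bash
cat >> h.py <<'E'
from scipy.spatial.transform import Rotation as Rn
def cur():
    s=readout.sense(); q=np.array(s["eef_rot"]); return np.array(s["eef_pos"]),Rn.from_quat(np.r_[q[1:],q[0]]),s
def target_R(yd,zd=(0,0,-1)):
    z=np.array(zd,float);z/=np.linalg.norm(z);y=np.array(yd,float);y-=z*(y@z);y/=np.linalg.norm(y)
    return Rn.from_matrix(np.c_[np.cross(y,z),y,z])
def rows(p,R,pt,Rt,n):
    rv=(R.inv()*Rt).as_rotvec(); out=[]
    for i in range(n):
        Ri=R*Rn.from_rotvec(rv*i/n); out.append(np.r_[np.degrees(rv)/n,Ri.inv().apply((pt-p)/n)/10])
    return np.array(out)
E
python3 - <<'E'
from h import *
from fit import tow
p,R,s=cur(); print(R.as_matrix().round(3))
x=np.array([423.3,257.2,np.radians(93.7),15])
a=x[2]; yd=np.array([np.cos(a),np.sin(a),0])
k=tow([-10,15,124],x)[0]; print(k, tow([-100,0,135],x))
for sg in (1,-1):
    Rt=target_R(sg*yd); print(sg,np.degrees((R.inv()*Rt).as_rotvec()).round(1))
    pt=k.copy();pt[2]=230
    print(rows(p,R,pt,Rt,12).round(2))
E
```

```text
[[-0.95   0.313 -0.   ]
 [ 0.313  0.95   0.   ]
 [ 0.     0.    -1.   ]]
[408.97658881 246.25285919 124.        ] [[429.75323083 157.40843817 135.        ]]
1 [  0.  -0. -22.]
[[ 0.   -0.   -1.83 -2.59 -1.15  0.01]
 [ 0.   -0.   -1.83 -2.56 -1.23  0.01]
 [ 0.   -0.   -1.83 -2.51 -1.31  0.01]
 [ 0.   -0.   -1.83 -2.47 -1.39  0.01]
 [ 0.   -0.   -1.83 -2.43 -1.47  0.01]
 [ 0.   -0.   -1.83 -2.38 -1.55  0.01]
 [ 0.   -0.   -1.83 -2.33 -1.62  0.01]
 [ 0.   -0.   -1.83 -2.27 -1.7   0.01]
 [ 0.   -0.   -1.83 -2.22 -1.77  0.01]
 [ 0.   -0.   -1.83 -2.16 -1.84  0.01]
 [ 0.   -0.   -1.83 -2.1  -1.91  0.01]
 [ 0.   -0.   -1.83 -2.04 -1.97  0.01]]
-1 [ -0.  -0. 158.]
[[-0.000e+00 -0.000e+00  1.317e+01 -2.590e+00 -1.150e+00  1.000e-02]
 [-0.000e+00 -0.000e+00  1.317e+01 -2.790e+00 -5.300e-01  1.000e-02]
 [-0.000e+00 -0.000e+00  1.317e+01 -2.830e+00  1.200e-01  1.000e-02]
 [-0.000e+00 -0.000e+00  1.317e+01 -2.730e+00  7.600e-01  1.000e-02]
 [-0.000e+00 -0.000e+00  1.317e+01 -2.490e+00  1.370e+00  1.000e-02]
 [-0.000e+00 -0.000e+00  1.317e+01 -2.110e+00  1.900e+00  1.000e-02]
 [-0.000e+00 -0.000e+00  1.317e+01 -1.620e+00  2.330e+00  1.000e-02]
 [-0.000e+00 -0.000e+00  1.317e+01 -1.050e+00  2.640e+00  1.000e-02]
 [-0.000e+00 -0.000e+00  1.317e+01 -4.200e-01  2.810e+00  1.000e-02]
 [-0.000e+00 -0.000e+00  1.317e+01  2.300e-01  2.830e+00  1.000e-02]
 [-0.000e+00 -0.000e+00  1.317e+01  8.700e-01  2.700e+00  1.000e-02]
 [-0.000e+00 -0.000e+00  1.317e+01  1.460e+00  2.430e+00  1.000e-02]]
```

Call:
play_rows:
  plan: [0,0,-1.83,-2.59,-1.15,0,0,0,0,-1.83,-2.56,-1.23,0,0,0,0,-1.83,-2.51,-1.31,0,0,0,0,-1.83,-2.47,-1.39,0,0,0,0,-1.83,-2.43,-1.47,0,0,0,0,-1.83,-2.38,-1.55,0,0,0,0,-1.83,-2.33,-1.62,0,0,0,0,-1.83,-2.27,-1.7,0,0,0,0,-1.83,-2.22,-1.77,0,0,0,0,-1.83,-2.16,-1.84,0,0,0,0,-1.83,-2.1,-1.91,0,0,0,0,-1.83,-2.04,-1.97,0,0,0,0,0,0,0,0,0]
  force: 30

```text
time: 2.58
eef_pos: [410.0, 245.3, 231.3]
eef_rot: [0.0, -0.031, 1.0, -0.0]
contact_force: [0.6, -0.1, 0.5]
opening: 0.998
```

```bash
python3 - <<'E'
from h import *
from fit import *
p,R,s=cur(); print(s["time"],p.round(1),R.as_matrix().round(3).tolist(),np.round(s["joint_pos"],3))
x=np.array([423.3,257.2,np.radians(93.7),15])
c=imaging.camera("wrist"); np.savez("w1.npz",**c)
im=c["image"][:,:,::-1].copy()
P,u,v=cloud(c)
kn=(P[:,2]>122)&(P[:,2]<140)&(abs(P[:,0]-409)<35)&(abs(P[:,1]-246)<35)
print("knob",kn.sum(),np.percentile(P[kn],[2,50,98],axis=0).round(1).tolist())
b=(P[:,2]>128)&(P[:,2]<150)&(P[:,1]<185)&(P[:,1]>130)
if b.sum(): print("bar",b.sum(),np.percentile(P[b],[2,50,98],axis=0).round(1).tolist())
for Q,col in (([[-10,15,135],[-100,-46,135],[-100,46,135]],(0,0,255)),([[-75,-65,97],[-75,65,97],[75,65,97],[75,-65,97]],(0,255,0))):
    for q in proj(c,tow(Q,x)): cv2.circle(im,tuple(int(t) for t in q),4,col,1)
cv2.imwrite("pics/c_wrist.png",im)
m=(P[:,0]>310)&(P[:,0]<510)&(P[:,1]>130)&(P[:,1]<350)&(P[:,2]>15)&(P[:,2]<142)
PP=P[m]
r=least_squares(lambda y:sdf(tod(PP,y),y[3]),x,loss="soft_l1",f_scale=1.5,x_scale=[1,1,.01,1]); print(r.x[:2],np.degrees(r.x[2]),r.x[3],np.median(r.fun))
E
```

```text
2.575 [410.  245.3 231.3] [[-0.998, -0.061, 0.0], [-0.061, 0.998, -0.0], [-0.0, -0.0, -1.0]] [ 0.539  0.197 -0.051  1.323 -0.     0.478]
knob 515 [[400.9, 238.5, 123.3], [408.0, 246.4, 134.0], [416.8, 254.3, 135.4]]
bar 2025 [[380.4, 151.6, 128.9], [415.4, 159.5, 139.1], [474.0, 172.1, 141.5]]
[424.03251927 259.27238523] 94.01627646815218 14.943809516143537 0.71287355170859
```

View pics/c_wrist.png

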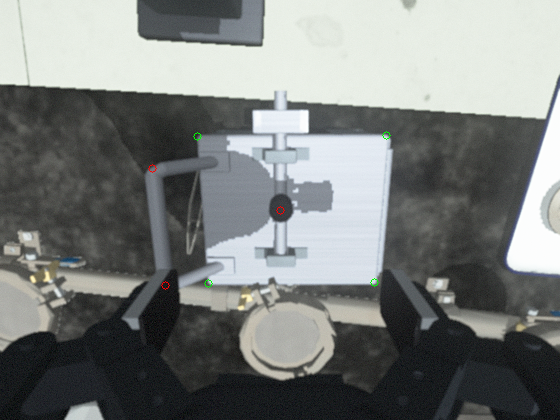

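Call:
play_rows:
  plan: [0,0,0,0.1,0.15,2.5,0,0,0,0,0,0,2.5,0,0,0,0,0,0,2.5,0.3,0,0,0,0,0,2,0.3,0,0,0,0,0,1.4,0.3,0,0,0,0,0,0.5,0.4,0,0,0,0,0,0,0.4]
  force: 25

```text
time: 3.5
eef_pos: [407.9, 248.0, 117.5]
eef_rot: [0.0, -0.032, 0.999, 0.0]
contact_force: [0.4, 1.0, -0.0]
opening: 0.601
```

```bash
python3 - <<'E'
from h import *
for n in ["wrist","side"]:
    c=imaging.camera(n); im=c["image"][:,:,::-1]
    if n=="side": im=cv2.resize(im[150:330,180:400],None,fx=3,fy=3)
    cv2.imwrite(f"pics/d_{n}.png",im)
E
```

```text
(no output)
```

View pics/d_wrist.png

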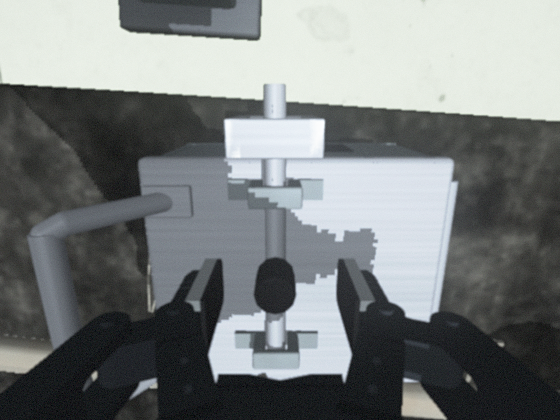

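View pics/d_side.png

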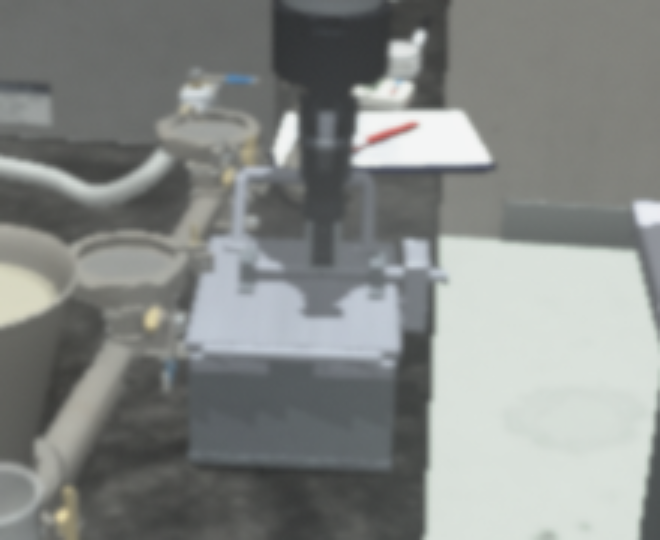

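The knob (col 275, row 283) stands between the open pads (inner edges at cols 218 and 340). I'll close on it.

Call:
play_rows:
  plan: [0,0,0,0,0,0,1,0,0,0,0,0,0,1,0,0,0,0,0,0,1,0,0,0,0,0,0,1,0,0,0,0,0,0,1,0,0,0,0,0,0,1]
  force: 25

```text
time: 4.35
eef_pos: [408.4, 245.9, 118.0]
eef_rot: [0.001, -0.032, 1.0, -0.002]
contact_force: [-0.2, -5.3, 4.8]
opening: 0.192
```

Call:
play_rows:
  plan: [0,0,0,-0.5,0,0,1,0,0,0,-0.5,0,0,1,0,0,0,-0.5,0,0,1,0,0,0,-0.5,0,0,1,0,0,0,-0.5,0,0,1,0,0,0,-0.3,0,0,1,0,0,0,0,0,0,1]

```text
time: 5.22
eef_pos: [436.3, 247.8, 118.0]
eef_rot: [0.0, -0.032, 1.0, -0.002]
contact_force: [-1.3, -4.8, 5.2]
opening: 0.199
```

Call:
play_rows:
  plan: [0,0,0,-0.2,0,0,1,0,0,0,-0.2,0,0,1,0,0,0,-0.2,0,0,1,0,0,0,0,0,0,1]

```text
time: 5.72
eef_pos: [438.5, 247.9, 117.9]
eef_rot: [-0.003, -0.032, 0.999, -0.001]
contact_force: [-11.2, -5.3, 12.6]
opening: 0.192
```

```bash
python3 - <<'E'
from h import *
p,R,s=cur(); print(p,s["contact_force"])
c=imaging.camera("wrist"); cv2.imwrite(f"pics/e_wrist.png",c["image"][:,:,::-1])
E
```

```text
[438.51826554 247.93564468 117.9348946 ] [-11.24538224  -5.31010655  12.5865782 ]
```

View pics/e_wrist.png

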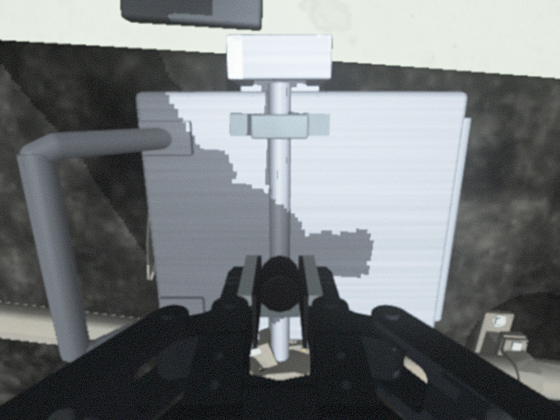

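Call:
play_rows:
  plan: [0,0,0,0,0,0,0.5,0,0,0,0,0,0,0.3,0,0,0,0,0,0,0.2,0,0,0,0,0,-2,0.2,0,0,0,0,0,-3,0.2,0,0,0,1.5,0,-3,0,0,0,0,1.5,0,-3,0,0,0,0,0,0,0,0]

```text
time: 6.78
eef_pos: [412.9, 248.8, 229.8]
eef_rot: [0.002, -0.033, 0.999, 0.001]
contact_force: [-0.4, 0.2, -0.8]
opening: 1.003
```

```bash
python3 - <<'E'
from h import *
from fit import *
p,R,s=cur(); print(s["time"],p.round(1),R.as_rotvec().round(3),s["contact_force"])
x=np.array([423.8,258.2,np.radians(93.9),-15])
c=imaging.camera("wrist"); np.savez("w2.npz",**c); im=c["image"][:,:,::-1].copy()
P,u,v=cloud(c)
m=(P[:,0]>310)&(P[:,0]<510)&(P[:,1]>130)&(P[:,1]<350)&(P[:,2]>15)&(P[:,2]<142)
PP=P[m]
r=least_squares(lambda y:sdf(tod(PP,y),y[3]),x,loss="soft_l1",f_scale=1.5,x_scale=[1,1,.01,1]); print(r.x[:2],np.degrees(r.x[2]),r.x[3],np.median(r.fun))
Q=tod(P,r.x)
b=(Q[:,2]>134)&(Q[:,0]<-80)&(Q[:,0]>-130)&(abs(Q[:,1])<50)
print("bar dryer",np.percentile(Q[b],[2,50,98],axis=0).round(1).tolist(),"world fit",np.polyfit(P[b][:,0],P[b][:,1],1))
k=(Q[:,2]>128)&(Q[:,2]<138)&(abs(Q[:,0]+10)<20)&(abs(Q[:,1])<40)
print("knob",np.percentile(Q[k],[2,50,98],axis=0).round(1).tolist())
for q in proj(c,tow([[-10,-15,135],[-100,-46,135],[-100,46,135],[-75,-65,97],[-75,65,97],[75,65,97]],r.x)): cv2.circle(im,tuple(int(t) for t in q),4,(0,0,255),1)
cv2.imwrite("pics/f_wrist.png",im)
E
```

```text
6.775 [412.9 248.8 229.8] [-0.102  3.135  0.004] [-0.39157875  0.23502832 -0.82193859]
[424.07672067 259.19373085] 93.83478492455373 -15.310132397465573 0.7095122576415918
bar dryer [[-106.3, -30.5, 134.7], [-99.0, 15.7, 139.7], [-80.5, 47.8, 298.9]] world fit [-2.69753501e-03  1.62041081e+02]
knob [[-19.7, -21.9, 128.7], [-11.5, -13.2, 134.0], [-3.9, -6.0, 135.5]]
```

View pics/f_wrist.png

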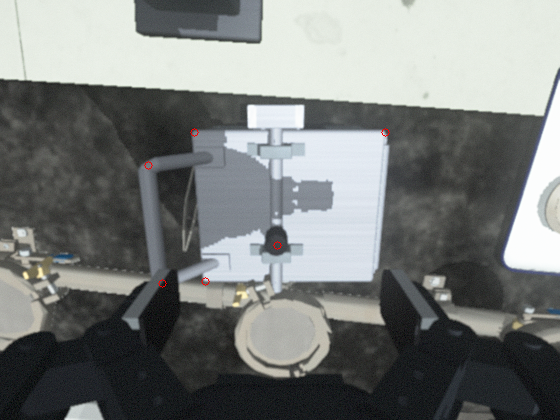

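Call:
play_rows:
  plan: [0,0,0,-0.3,-2.26,0,0,0,0,0,-0.3,-2.26,0,0,0,0,0,-0.3,-2.26,0,0,0,0,0,-0.3,-2.26,0,0,0,0,0,0,0,2.5,0,0,0,0,0,0,2.5,0,0,0,0,0,0,2.5,0,0,0,0,0,0,2.5,0.1,0,0,0,0,0,1.4,0.3,0,0,0,0,0,0,0.4,0,0,0,0,0,0,0.5]
  force: 60

```text
time: 8.2
eef_pos: [430.3, 158.7, 113.8]
eef_rot: [0.0, -0.032, 0.999, 0.0]
contact_force: [0.3, 0.4, -0.3]
opening: 0.498
```

```bash
python3 - <<'E'
from h import *
for n in ["wrist","side"]:
    c=imaging.camera(n); im=c["image"][:,:,::-1]
    if n=="side": im=cv2.resize(im[150:330,180:400],None,fx=3,fy=3)
    cv2.imwrite(f"pics/g_{n}.png",im)
E
```

```text
(no output)
```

View pics/g_wrist.png

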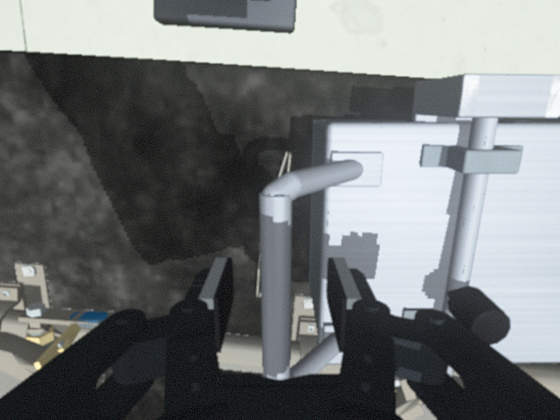

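View pics/g_side.png

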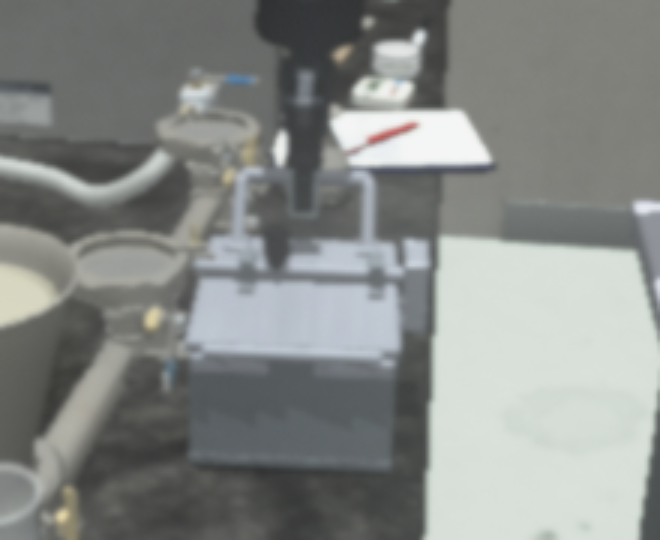

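The bar (col 276) lies between the pads (inner edges cols 230 and 330), and the bolt is clear of the keeper. Closing.

Call:
play_rows:
  plan: [0,0,0,0,0,0,1,0,0,0,0,0,0,1,0,0,0,0,0,0,1,0,0,0,0,0,0,1,0,0,0,0,0,0,1]
  force: 60

```text
time: 8.93
eef_pos: [430.2, 157.1, 114.0]
eef_rot: [0.001, -0.032, 0.999, -0.002]
contact_force: [-0.3, -5.5, 4.1]
opening: 0.117
```

```bash
python3 - <<'E'
from h import *
p,R,s=cur(); print(p.round(1),R.as_matrix().round(3).tolist(),np.round(s["contact_force"],1),np.round(s["moment"],2),np.round(s["joint_pos"],3))
# rigid rotation about hinge; dryer frame, opening = rotation about +y (front -x rises)
a=np.radians(93.83); ex=np.array([np.cos(a),np.sin(a),0]); ey=np.array([-np.sin(a),np.cos(a),0])
h=np.array([419,336,90.])
for d in (2.5,3):
    rot=Rn.from_rotvec(np.radians(d)*ey)
    pn=h+rot.apply(p-h); print(d,"shift tool cm",(R.inv().apply(pn-p)/10).round(3),"turn",np.degrees((R.inv()*rot*R).as_rotvec()).round(2),pn-p)
pn=h+Rn.from_rotvec(np.radians(45)*ey).apply(p-h);print(pn)
E
```

```text
[430.2 157.1 114. ] [[-0.998, -0.064, 0.002], [-0.064, 0.998, -0.003], [-0.002, -0.003, -1.0]] [-0.3 -5.5  4.1] [-1.12 -0.03  0.04] [ 0.352  0.248 -0.308  1.014 -0.003  0.289]
2.5 shift tool cm [-0.001  0.119 -0.78 ] turn [ 2.5  -0.01 -0.  ] [-0.08137566  1.21554449  7.79771606]
3 shift tool cm [-0.001  0.147 -0.936] turn [ 3.   -0.01 -0.  ] [-0.10037357  1.49932459  9.35046501]
[425.5921646  226.40027873 233.76086372]
```

Call:
play_rows:
  plan: [1,0,0,0,0.04,-0.31,1,2,0,0,0,0.09,-0.62,1,2.5,0,0,0,0.12,-0.78,1,2.5,0,0,0,0.12,-0.78,1,2,0,0,0,0.09,-0.62,1,0,0,0,0,0,0,1]

```text
time: 9.68
eef_pos: [429.8, 164.0, 144.6]
eef_rot: [0.004, -0.032, 0.995, -0.089]
contact_force: [2.1, -6.5, -0.8]
opening: 0.119
```

```bash
python3 - <<'E'
from h import *
p,R,s=cur(); print(p.round(1),np.round(s["contact_force"],1),np.round(s["moment"],2),np.round(s["joint_pos"],3))
for n in ["scene","side"]:
    c=imaging.camera(n); im=c["image"][:,:,::-1]
    im=cv2.resize(im[110:290,160:400],None,fx=3,fy=3)
    cv2.imwrite(f"pics/h_{n}.png",im)
E
```

```text
[429.8 164.  144.6] [ 2.1 -6.5 -0.8] [-1.13 -0.36  0.1 ] [ 0.473  0.274 -0.199  1.168 -0.165  0.414]
```

View pics/h_scene.png

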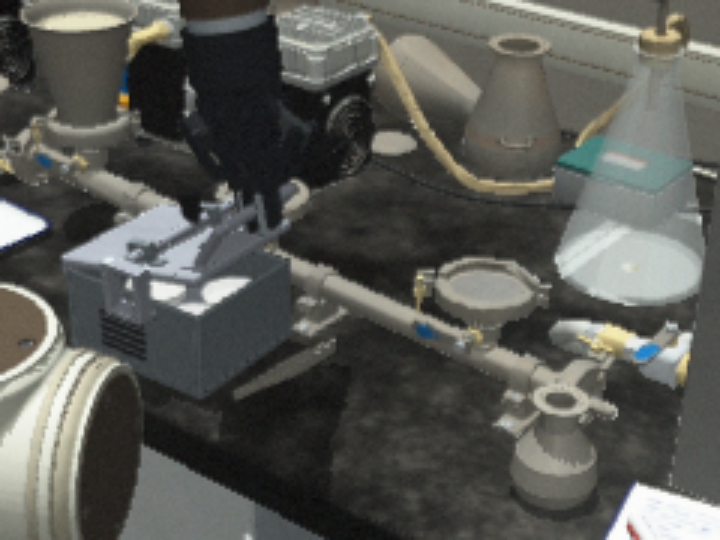

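View pics/h_side.png

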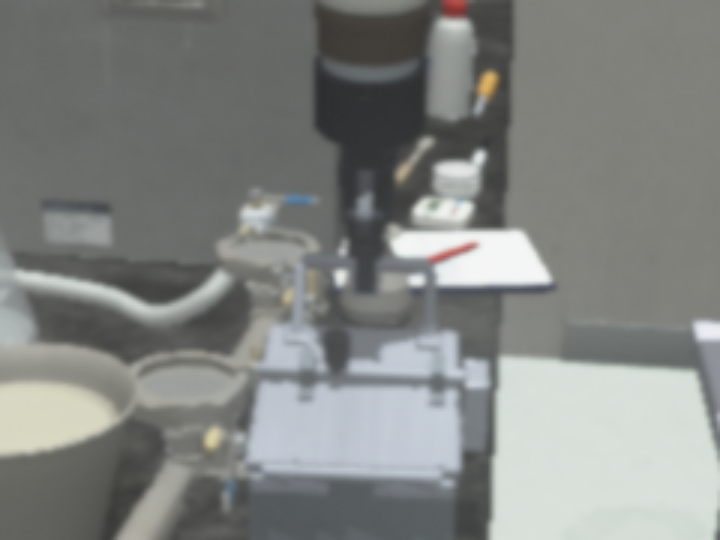

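The lid is rising (the opening shows white dishes at about (200,290) in the scene crop), and the forces are low. Continuing.

Call:
play_rows:
  plan: [1.5,0,0,0,0.06,-0.47,1,2.5,0,0,0,0.12,-0.78,1,2.5,0,0,0,0.12,-0.78,1,2.5,0,0,0,0.12,-0.78,1,2.5,0,0,0,0.12,-0.78,1,2.5,0,0,0,0.12,-0.78,1,2,0,0,0,0.09,-0.62,1,0,0,0,0,0,0,1]

```text
time: 10.78
eef_pos: [428.3, 186.1, 190.1]
eef_rot: [0.008, -0.032, 0.973, -0.227]
contact_force: [2.2, -5.5, 1.9]
opening: 0.118
```

```bash
python3 - <<'E'
from h import *
p,R,s=cur(); print(p.round(1),R.as_matrix()[:,2].round(3),np.round(s["contact_force"],1),np.round(s["moment"],2),np.round(s["joint_pos"],3),s["opening"])
E
```

```text
[428.3 186.1 190.1] [ 0.03  -0.441 -0.897] [ 2.2 -5.5  1.9] [-0.71 -0.31  0.16] [ 0.652  0.389  0.012  1.459 -0.377  0.637] 0.11799359739372753
```

Call:
play_rows:
  plan: [1.5,0,0,0,0.06,-0.47,1,2.5,0,0,0,0.12,-0.78,1,2.5,0,0,0,0.12,-0.78,1,2.5,0,0,0,0.12,-0.78,1,2.5,0,0,0,0.12,-0.78,1,2.5,0,0,0,0.12,-0.78,1,2.5,0,0,0,0.12,-0.78,1,2,0,0,0,0.09,-0.62,1,0.5,0,0,0,0.02,-0.16,1,0,0,0,0,0,0,1,0,0,0,0,0,0,1,0,0,0,0,0,0,1,0,0,0,0,0,0,1]

```text
time: 12.4
eef_pos: [425.5, 227.2, 233.1]
eef_rot: [0.013, -0.029, 0.924, -0.382]
contact_force: [4.5, -1.6, -1.1]
opening: 0.12
```

```bash
python3 - <<'E'
from h import *
from fit import tod
p,R,s=cur(); z=R.as_matrix()[:,2]; print(s["time"],p.round(1),z.round(3),np.degrees(np.arctan2(-z[1],-z[2])),np.round(s["contact_force"],1),np.round(s["moment"],2),np.round(s["joint_pos"],3),np.round(s["qvel"],3),s["opening"])
g=p-19*z; h=np.array([419,336,90.]); a=np.radians(93.83)
d=g-h; print("lid angle from grasp",np.degrees(np.arctan2(d[2],-(d[0]*np.cos(a)+d[1]*np.sin(a))))-14.3, np.linalg.norm(d[1:]))
X=np.array([424.1,259.2,a])
for n in ["scene","side"]:
    c=imaging.camera(n); im=c["image"][:,:,::-1]
    P,_,_=cloud(c); Q=tod(P,X)
    m=(abs(Q[:,1])<60)&(Q[:,0]>-100)&(Q[:,0]<85)&(Q[:,2]>100)&(Q[:,2]<260)
    # lid plane: RANSAC on x,z lines
    q=Q[m][:,[0,2]]; best=(0,)
    rng=np.random.default_rng(0)
    for _ in range(2000):
        i,j=rng.choice(len(q),2); v=q[j]-q[i]; L=np.hypot(*v)
        if L<40: continue
        nrm=np.array([-v[1],v[0]])/L; k=(abs((q-q[i])@nrm)<2).sum()
        if k>best[0]: best=(k,np.degrees(np.arctan2(v[1],v[0])),q[i])
    print(n,len(q),best)
    im=cv2.resize(im[60:290,130:400],None,fx=2.5,fy=2.5)
    cv2.imwrite(f"pics/i_{n}.png",im)
E
```

```text
12.4 [425.5 227.2 233.1] [ 0.046 -0.705 -0.708] 44.89630626334812 [ 4.5 -1.6 -1.1] [ 0.42 -0.49  0.54] [ 0.82   0.617  0.308  1.862 -0.54   0.927] [ 0.002  0.001  0.     0.002 -0.002 -0.002] 0.12026137263104253
lid angle from grasp 44.3115700466725 183.30624843954456
scene 1114 (np.int64(382), np.float64(-46.18251144783003), array([-35.8641783 , 199.73030904]))
side 5019 (np.int64(3229), np.float64(134.2779532667923), array([ 48.74140658, 126.67379183]))
```

View pics/i_scene.png

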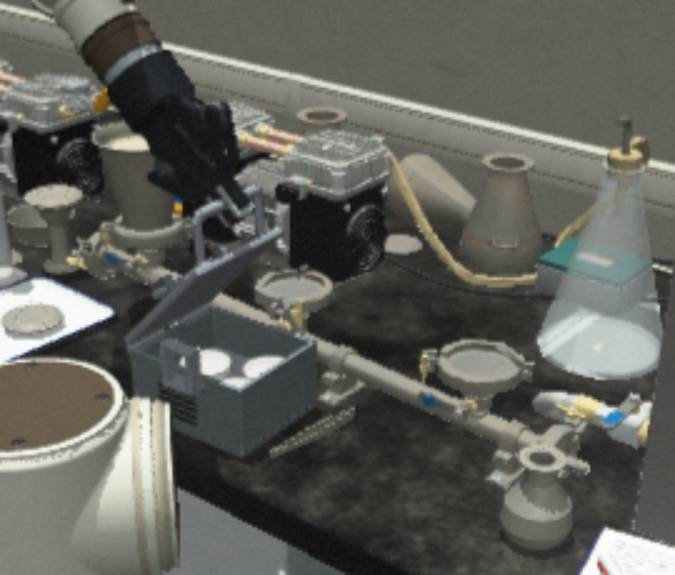

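View pics/i_side.png

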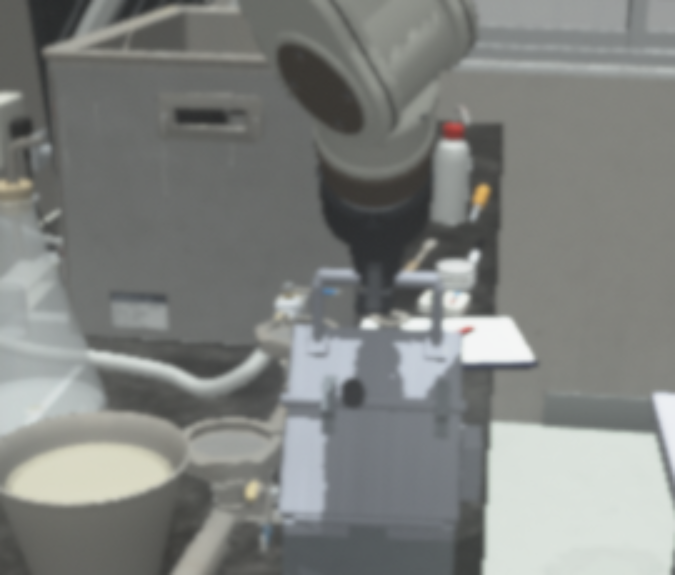

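Both cameras show the lid raised to about 45° with the gripper on the bar, the bolt still out, and the tweezers and flask in place. Handing in.

```bash
python3 -c "
from plant import sign_off; print(sign_off())"
```

```text
the job is handed in; nothing more can be done
None
```

The bolt is fully out of its keeper, and the gripper is holding the lid still by its bar at about 45°. I handed the job in at about 12.5 s on the robot's clock.

- **Bolt:** I gripped the knob and slid it about 30 mm until it pushed back with about 11 N. A wrist-camera fit afterwards put the knob at y = -15.3 mm (released is -15). It still looked out of the keeper in the last picture.
- **Lid:** I gripped the bar at 60 N and turned the tool with the lid about the hinge. The last checks put the lid angle at:
  - 44.3° from the grasp position
  - 44.9° from the tool tilt
  - 46.2° from the scene camera's depth fit
  - 45.7° from the side camera's depth fit
- **Holding:** The joints were at rest. The wrist force read about 5 N at the end and did not pass about 18 N at any reading.
- **Loose things:** The tweezers and flask looked undisturbed in the final pictures. The red marker shows only partly in them, on the notebook as before. I checked all three by eye only.

No check failed. In the first measurements, the side and scene cameras disagreed by about 6 mm on the dryer's position. I settled that with the wrist camera before touching anything.

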